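# Swing the reader arm aside and hang the crate's tag

### The job

Check in the crate: swing the reader arm out to its outer stop, then take the one tag with an eye from the rack and hang it by the eye on the peg on the crate's front, letting go of it while the arm is still out. Then swing the reader arm back against its inner stop, so that it stands over the hanging tag. Leave the two blank tags, the bottle and the mug where they are.

Things in the scene. Friction and masses are not known exactly. Their poses are not given: they have to be found in the camera images.
- crate: fixed slatted wooden crate, 320 deep x 680 wide x 200 mm high. Origin on the table at its front face, straight below the peg. x points into the crate (away from the robot), y left along the front, z up; it spans x 0 to 320, y -400 to +280 mm. The reader arm's steel post (radius 12, 262 high, at x -35, y 200, on a 70 x 80 x 12 mm foot) belongs to it.
- peg_root (a point): root of the straight round steel peg (diameter 8 mm) on the crate's front face, 135 mm above the table; axes as the crate's. The peg slopes out and up from the face: it ends 56 mm out (-x) and 20 mm higher, with a round tip 4 mm beyond. A steel plate 3 thick, 40 wide, 50 mm high lies on the face round the root.
- reader_hinge (a point): vertical axis of the reader arm on its post, 236 mm above the table (middle height of arm and reader head); axes as the crate's.
- reader (a joint): angle of the reader arm (rad): 0 = inner stop, arm along the crate's -y, parallel to its front, head over the peg; grows as the arm swings out towards the robot (clockwise seen from above); 1.5 = outer stop, arm pointing away from the crate. Hinge friction about 0.25 N m: it stays where it is left.
- reader_grip (a point): middle of the arm's upright handle: black round stub, diameter 22, 52 mm high, on the flat green reader head (85 x 85 x 22 mm), 200 mm from the hinge axis. The point is 278 mm above the table, 31 above the head's top, 21 below the stub's top. The head's underside is 225 mm above the table. Axes turn with the arm: at joint 0 as the crate's; the arm points along its -y.
- rack: fixed plywood rack, foot 100 x 222 mm, origin on the table under its centre, z up. Three bays along its y (-72, 0, +72 mm), each with a tag leaning 0.56 rad (32 deg) from upright, top towards -x (robot side), lower edge at x 30, z 30. Along the tag from its lower edge, the underside is backed to 70 mm, the upper face covered to 30 mm; 28 mm cheeks part the bays; above, it is free.
- tag: aluminium tag with an eye, 60 wide x 140 high x 5 mm thick, 80 to 140 g, in any of the three bays. Origin: middle of its lower edge; z along its height, y along its width, x normal to its face (away from the robot and upward while leaning). The eye is a round 18 mm through hole on its centre line, 98 mm from the lower edge, 42 mm from the top edge.
- tag_eye (a point): centre of the tag's eye, mid-thickness; axes as the tag's.
- blank_tall: blank aluminium tag without an eye, 60 x 140 x 5 mm, in another bay; origin and axes as the tag's. Bystander.
- blank_short: blank aluminium tag without an eye, 60 x 105 x 5 mm, in another bay; origin and axes as the tag's. Bystander.
- bottle: standing plastic water bottle, diameter 60, 175 mm high; origin at the centre of its base. Bystander.
- mug: white mug, diameter 72, 85 mm high, handle on its +y side; origin at the centre of its base. Bystander.
There are look-alikes about, which are no part of the job. Leave any orange look-alike of the tag alone.

How it is judged (in metres and radians):
On the way, in this order (a step that is already met when the one before it is completed fails the run):
1. the reader arm is swung out to its outer stop (joint over 1.3 rad), the tag not yet hung (value of joint reader above 1.3 rad and x of tag_eye in the frame of peg_root below -0.058 m), for 0.1 s.
2. the tag hangs by its eye on the peg, let go by the gripper, with the reader arm still out (over 1.2 rad) (x of tag_eye in the frame of peg_root between -0.052 and 0 m and y of tag_eye in the frame of peg_root between -0.01 and 0.01 m and z of tag_eye in the frame of peg_root between -0.012 and 0.024 m and angle between tag's own z axis and vertical below 0.35 rad and linear speed of tag below 0.03 m/s and value of joint reader above 1.2 rad and contact force between tag and the fingers below 0.1 N), for 0.2 s.
At the end, for the whole second after the job is handed in: The tag hangs at rest by its eye on the peg (eye centre 0 to 52 mm out from the crate's face, within 10 mm sideways of the peg root and -12 to +24 mm of its height, tag within 0.35 rad of upright), and the reader arm is back at its inner stop (joint under 0.1 rad) and still (x of tag_eye in the frame of peg_root between -0.052 and 0 m and y of tag_eye in the frame of peg_root between -0.01 and 0.01 m and z of tag_eye in the frame of peg_root between -0.012 and 0.024 m and angle between tag's own z axis and vertical below 0.35 rad and linear speed of tag below 0.03 m/s and value of joint reader below 0.1 rad and velocity of joint reader between -0.05 and 0.05 rad/s); the robot touches nothing.
It fails at once if the tall blank tag is moved more than 20 mm (distance of blank_tall from where it was at the start of the episode above 0.02 m).
It fails at once if the short blank tag is moved more than 20 mm (distance of blank_short from where it was at the start of the episode above 0.02 m).
It fails at once if the bottle is moved more than 30 mm (distance of bottle from where it was at the start of the episode above 0.03 m).
It fails at once if the mug is moved more than 30 mm (distance of mug from where it was at the start of the episode above 0.03 m).
It also fails if it takes over 61 s, if anything falls off the work surface, if the arm or the gripper's body presses on something with over 40 N, if the wrist force passes 120 N, or if a joint passes its speed limit or range.

### The arm

A 6-joint arm with a two-finger parallel gripper is mounted at the origin on the work surface. World frame = base frame: x ahead of the robot, y to its left, z up, the work surface at z = 0. Lengths are in mm, angles in rad, forces in N, time in s.
With the tool pointing down it reaches from about 350 to 775 mm from the base axis. Payload 7.3 kg.
Tool frame: the origin (TCP) lies on the centre line of the jaws, within the pads' length; the fingertips stand 22 mm ahead of it and the grasp point (between the pads) lies 3 mm ahead of it; z points along the fingers, y is the direction in which the jaws open and shut (so a half turn about z gives the same grasp; the last joint's range is limited). The gripper opens to 92 mm and grips with 3 to 60 N. Pads are 19 mm wide; open, the fingers measure 130 mm over their backs; the gripper's body (75 mm by 190 mm) begins 47 mm behind the grasp point.
Start: joints at [-1.372, 0.342, 1.524, -0, 1.275, -0.146], TCP at [177.477, -494.11, 248.741] pointing down, gripper open.
Joint ranges: [-2.53, 2.53], [-0.77, 2.02], [0.04, 2.7], [-1, 4.14], [0.28, 2.66], [-3.11, 3.11]. Speed limits (rad/s): [2.57, 2.57, 3.14, 3.14, 3.14, 3.14].

### API

Orientations are given as [roll, pitch, yaw] about the fixed x, y, z axes, in that order (R = Rz(yaw) Ry(pitch) Rx(roll)).
In Python, from plant import get_obs, capture, bot, spot_in gives the robot as it stands.
- The arm moves only by the shell command python3 -m handwheel 'ROWS' [OPENING]. ROWS is JSON, a list of rows, each a list of 2 entries, a list of its own where there are three numbers: the shift along the world's x, y, z in mm, then the turn, a rotation vector about the world's x, y, z in rad. In form: [[[x, y, z], [wx, wy, wz]], ...]. A call has 1 to 12 rows; each row shifts and turns the commanded pose from where the row before left it; what a row does not reach is not made up. A row lasts 1/8 s, in which the tool goes at most 62.5 mm and 10.7 degrees, less where a joint would pass 70% of its speed; a pose out of reach is approached as far as the arm can. A call is refused whole if a number of a shift passes 62.5 or a number of a turn 0.188, either way. A call with a gripper value outside its range is refused whole. OPENING is the closure, from 0 (fully open) to 1 (shut), set as the call begins (- or left out, the last holds). The fingers move at their own pace and stop on an object; the grip force is fixed at half the most. Time passes only in rows, so rows that do not move let the fingers close. It gives the time, the measured TCP pose, the force and the opening at its end, in the units of the state.
- get_obs(): the state, without advancing time (a new reading comes with each control period).
- capture(name): name is "scene" or "top"; returns a dict with "img" (420x560x3 uint8, red, green, blue), "fx", "fy", "cx", "cy" (pixels), "cam_to_world" (4x4, takes a point from camera to world coordinates). Camera axes: x right, y up, looking along -z (the intrinsics and any distortion apply to the point x, -y, -z); pixel columns grow to the right and rows downward; lengths in mm; the calibration is good to about 2 mm. A picture is of the moment at which its call begins. There is no depth.
- bot.close_job(): hands the job in, once; it reports no verdict.
Trained networks look in the newest picture that a camera, given by its name, has taken for a name from the list of things; names that differ only in an ending like _2 or _b are one class to them, and where a whole thing is asked for, a point or a joint stands for the part that bears it (a point fixed in the world has none). Each returns a list of dicts, best first, with "score" (0 to 1); they miss things now and then, are a little off and sometimes report something else, mostly with a low value. They report only what shows in the picture. A call takes as long as a camera call. They do not tell look-alikes from the thing itself.
- spot_in(thing, camera): "xyz" ([x, y, z] in mm, in the coordinates of the camera as it stood for that picture, good to about 4 mm: the middle of the surface that is visible of it).
The state is a dict: "time": time; "joint_positions": joint angles; "dq": joint speeds; "tau": joint torques, N m; "tool_pos": TCP position; "tcp_rot": TCP orientation; "contact_force": force on the tool from outside, world axes, zero at the start; "moment": the same for the moment, N m; "grip_width": finger opening in mm.
Only numpy, scipy, OpenCV 4.12 (cv2) and the standard library are available. Lean on these libraries where they do the work, as an engineer would, in place of code of your own. Each camera call takes 0.05 s, during which the arm holds its last target. There are 200 camera calls.

## Working session

There is one attempt and no reset: what is moved stays moved. The work goes in short steps, Python scripts to look and compute and a shell command to move; the robot and the scene stay as the last step left them, time stands still between calls to the robot, and variables do not carry over. Pictures are saved under pics/ and viewed, about 8 in all and at most 12, crops included, and the job is handed in when it is done.

```bash
mkdir -p pics; ls; cat > h.py <<'E'
import numpy as np, cv2, json
from plant import get_obs, capture, bot, spot_in
def w(c,p):
    M=np.array(c["cam_to_world"]); return M[:3,:3]@np.array(p)+M[:3,3]
def proj(c,P):
    M=np.array(c["cam_to_world"]); P=np.atleast_2d(np.array(P,float)); q=(P-M[:3,3])@M[:3,:3]
    return np.c_[c["cx"]+c["fx"]*q[:,0]/-q[:,2], c["cy"]-c["fy"]*q[:,1]/-q[:,2]]
def ray(c,u,v):
    M=np.array(c["cam_to_world"]); d=np.array([(u-c["cx"])/c["fx"],-(v-c["cy"])/c["fy"],-1.]); d=M[:3,:3]@d
    return M[:3,3],d/np.linalg.norm(d)
def tri(rs):
    A=np.zeros((3,3));b=np.zeros(3)
    for o,d in rs:
        P=np.eye(3)-np.outer(d,d);A+=P;b+=P@o
    x=np.linalg.solve(A,b); return x,[np.linalg.norm((np.eye(3)-np.outer(d,d))@(x-o)) for o,d in rs]
def onz(c,u,v,z):
    o,d=ray(c,u,v); return o+d*(z-o[2])/d[2]
def save(img,n): cv2.imwrite("pics/"+n,cv2.cvtColor(np.ascontiguousarray(img),cv2.COLOR_RGB2BGR))
E
python3 - <<'E'
from h import *
a=capture("scene");b=capture("top")
for n,c in(("scene",a),("top",b)):
    print(n,[k for k in c if k!="img"],c["fx"],np.round(c["cam_to_world"],3).tolist(), c.get("dist"))
    for t in ["crate","peg_root","reader_hinge","reader","reader_grip","rack","tag","tag_eye","blank_tall","blank_short","bottle","mug"]:
        try: print(t,[(round(r["score"],2),np.round(w(c,r["xyz"])).tolist(),np.round(proj(c,w(c,r["xyz"]))[0]).tolist()) for r in spot_in(t,n)])
        except Exception as e: print(t,e)
save(np.hstack([a["img"]]),"s0.png");save(b["img"],"t0.png")
print(get_obs())
E
```

```text
pics
scene ['fx', 'fy', 'cx', 'cy', 'cam_to_world'] 493.56182513497845 [[-0.636, -0.591, 0.496, 1019.188], [0.771, -0.477, 0.421, 447.039], [-0.012, 0.651, 0.759, 982.38], [0.0, 0.0, 0.0, 1.0]] None
crate [(0.79, [793.0, 20.0, 188.0], [176.0, 310.0])]
peg_root [(0.6, [793.0, 21.0, 179.0], [177.0, 313.0])]
reader_hinge [(0.89, [794.0, 16.0, 182.0], [174.0, 311.0])]
reader [(0.68, [600.0, 78.0, 246.0], [268.0, 241.0])]
reader_grip [(0.56, [604.0, 79.0, 251.0], [267.0, 241.0])]
rack [(0.66, [507.0, -174.0, 35.0], [216.0, 218.0])]
tag [(0.89, [538.0, -377.0, 5.0], [155.0, 196.0]), (0.67, [462.0, -154.0, 101.0], [233.0, 194.0]), (0.65, [293.0, -204.0, 4.0], [263.0, 174.0])]
tag_eye [(0.96, [295.0, -205.0, 2.0], [262.0, 175.0]), (0.77, [463.0, -156.0, 100.0], [231.0, 194.0]), (0.27, [601.0, 81.0, 252.0], [269.0, 240.0])]
blank_tall [(0.64, [470.0, -227.0, 103.0], [208.0, 181.0])]
blank_short [(0.82, [457.0, -96.0, 99.0], [252.0, 204.0]), (0.3, [461.0, -156.0, 101.0], [232.0, 193.0])]
bottle [(0.97, [518.0, 107.0, 122.0], [305.0, 259.0]), (0.71, [463.0, -161.0, 96.0], [230.0, 194.0])]
mug [
[... 1270 characters left out ...]
 [389.0, 21.0, 5.0], [268.0, 251.0])]
{'time': 1.3, 'joint_positions': array([-1.37197110e+00,  3.41954813e-01,  1.52410634e+00, -2.32245409e-05,
        1.27541226e+00, -1.45982649e-01]), 'dq': array([-0.00180966, -0.0021219 , -0.00038252, -0.00125234,  0.0004731 ,
        0.00061561]), 'tau': array([-2.39457288e-03, -4.31140530e+01, -2.44481868e+01,  7.17383204e-02,
        4.82264359e-02,  9.18818557e-06]), 'tool_pos': array([ 177.48327072, -494.09867963,  248.76176327]), 'tcp_rot': array([3.14147791e+00, 3.93290077e-05, 3.44814634e-01]), 'contact_force': array([ 0.66195054,  0.57833354, -0.50932707]), 'moment': array([0.04527855, 0.02643031, 0.0221222 ]), 'grip_width': 91.83084007577432}
```

View both.

View pics/s0.png

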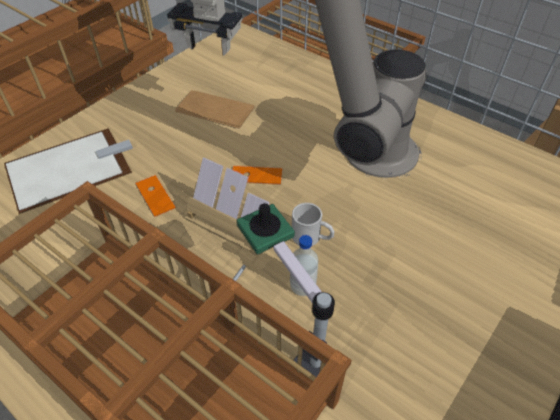

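View pics/t0.png

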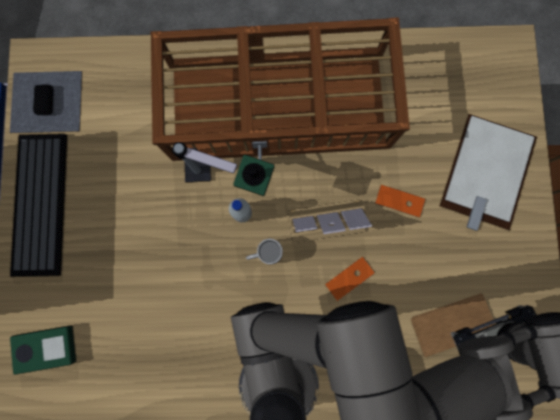

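```bash
python3 - <<'E'
import cv2,numpy as np
s=cv2.imread("pics/s0.png");t=cv2.imread("pics/t0.png")
r=lambda i,x,y,w,h,k: cv2.resize(i[y:y+h,x:x+w],None,fx=k,fy=k,interpolation=cv2.INTER_CUBIC)
cv2.imwrite("pics/c0.png",np.vstack([np.hstack([r(s,185,150,100,75,4),r(t,285,190,100,75,4)]),np.hstack([r(s,200,225,100,75,4),r(t,165,130,100,75,4)])]))
cv2.imwrite("pics/c1.png",np.vstack([r(t,140,110,275,110,2.9)[:, :797],r(s,150,150,200,90,3.98)[:280,:797]]))
E
```

```text
Traceback (most recent call last):
ValueError: all the input array dimensions except for the concatenation axis must match exactly, but along dimension 1, the array at index 0 has size 797 and the array at index 1 has size 796
```

View pics/c0.png

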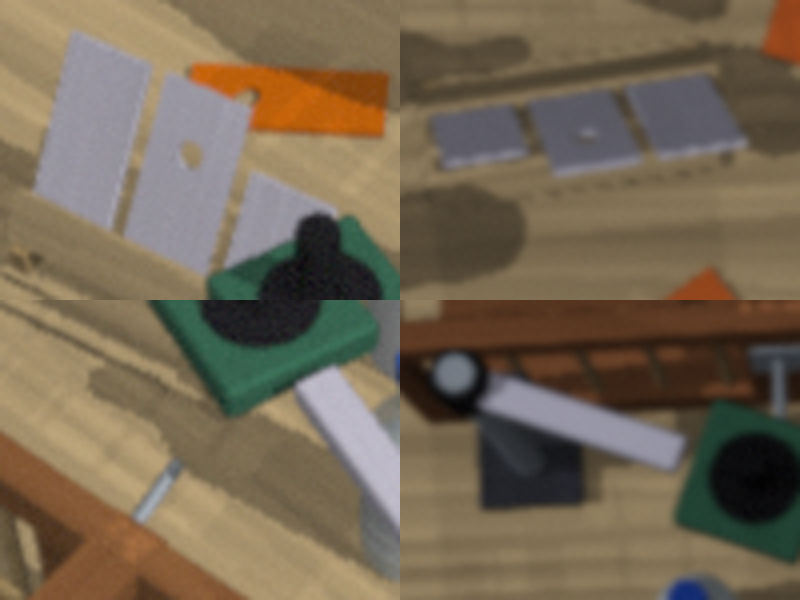

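```bash
python3 - <<'E'
import cv2,numpy as np
s=cv2.imread("pics/s0.png");t=cv2.imread("pics/t0.png")
r=lambda i,x,y,w,h,k: cv2.resize(i[y:y+h,x:x+w],None,fx=k,fy=k,interpolation=cv2.INTER_CUBIC)
cv2.imwrite("pics/c1.png",np.vstack([np.hstack([r(t,140,110,100,75,4),r(t,330,90,100,75,4)]),np.hstack([r(s,270,310,100,75,4),r(s,60,165,100,75,4)])]))
E
```

```text
(no output)
```

View pics/c1.png

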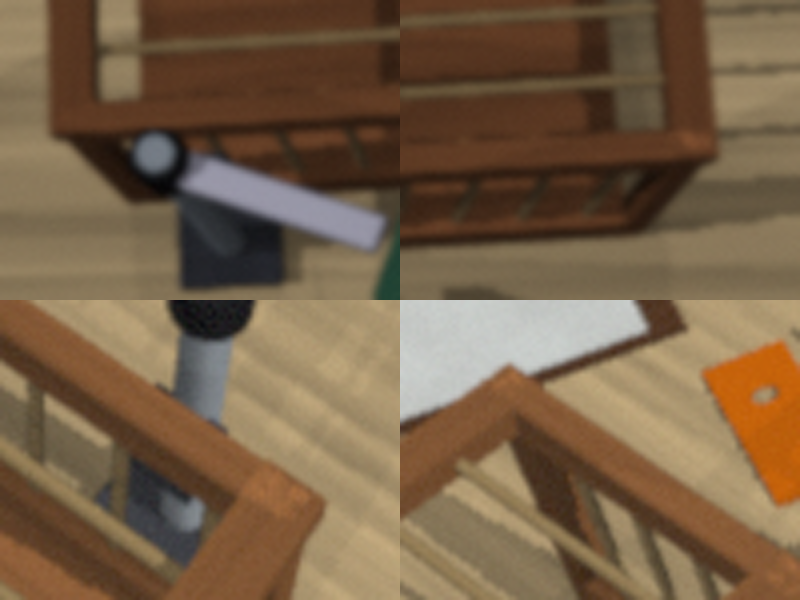

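```bash
cat > fit.py <<'E'
from h import *
from scipy.optimize import least_squares
a=capture("scene");b=capture("top")
def T(p,q):
    c,s=np.cos(p[2]),np.sin(p[2]);q=np.array(q,float);return np.c_[p[0]+c*q[:,0]-s*q[:,1],p[1]+s*q[:,0]+c*q[:,1],q[:,2]]
def fit(A,B,p0):
    f=lambda p:np.r_[*( (proj(c,T(p,[k[0] for k in L]))-np.array([k[1] for k in L])).ravel() for c,L in((a,A),(b,B)))]
    r=least_squares(f,p0); return r.x,np.round(f(r.x).reshape(-1,2),1).tolist()
tip=(-57,0,155.5)
C,rc=fit([((0,280,200),(351.2,360)),((0,-400,200),(88,181.7)),(tip,(245,266.2))],
 [((0,280,200),(153,143.5)),((0,-400,200),(409,129)),((0,280,0),(173,160)),((0,-400,0),(391.2,148)),(tip,(259.5,158)),((-35,200,262),(179.2,148.2))],[700,0,0])
print("crate",C,rc)
S,Cc=np.sin(.56),np.cos(.56)
def tg(y,l):return (30-l*S,y,30+l*Cc)
A=[(tg(0,98),(232.5,188.7))];B=[(tg(0,98),(332.2,223.5))]
for yy,l,s0,s1,t0,t1 in [(-72,140,(203.7,157.5),(222.5,166.2),(350,229.2),(371.7,225.7)),(0,140,(226.2,168),(248,175.7),(324.2,233.2),(345.2,229.5)),(72,105,(248.2,193),(268.7,201.7),(296.2,230.7),(317,228.2))]:
    A+=[(tg(yy-30,l),s0),(tg(yy+30,l),s1)];B+=[(tg(yy+30,l),t0),(tg(yy-30,l),t1)]
R,rr=fit(A,B,[480,-150,0]);print("rack",R,rr)
print("eye",T(R,[tg(0,98)]),"top",T(R,[tg(0,140)]),"root",T(C,[(0,0,135)]),"tip",T(C,[tip]),"hinge",T(C,[(-35,200,236)]))
for n,p,q in[("eye",(232.5,188.7),(332.2,223.5)),("tip",(245,266.2),(259.5,158)),("handletop",(264,206),(253,173.8)),("post",(322.5,298),(179.2,148.2)),("tagtop",(237.1,171.8),(334.7,231.3))]:
    x,e=tri([ray(a,*p),ray(b,*q)]);print(n,x.round(1),np.round(e,1))
    if n=="handletop":
        H=T(C,[(-35,200,299)])[0];d=x-H;print("r",np.hypot(*d[:2]),"angle",np.arctan2(d[1],d[0])-C[2]+np.pi/2)
E
python3 fit.py
```

```text
crate [6.85359198e+02 3.71231318e+01 3.21933822e-02] [[-1.6, -1.4], [-0.5, -0.6], [-1.4, -0.1], [-0.0, -1.1], [-1.4, -0.8], [-1.6, 0.6], [-1.7, 0.5], [0.1, 3.4], [-1.4, -1.1]]
rack [ 4.76539186e+02 -1.56481914e+02  1.29237244e-01] [[-0.1, -1.0], [-1.0, -1.1], [-0.1, -0.9], [0.2, -0.9], [-1.0, 0.6], [-0.7, -1.3], [-0.0, -0.2], [-1.0, 0.8], [-0.6, -0.5], [-0.4, -0.3], [-1.2, -0.4], [-0.2, -0.1], [-1.0, 0.2], [-0.4, -0.5]]
eye [[ 454.66687666 -159.3244748   113.03100088]] top [[ 432.54310944 -162.19971503  148.61571554]] root [[685.35919846  37.12313179 135.        ]] tip [[628.3887337   35.28842596 155.5       ]] hinge [[643.93976982 235.8929256  236.        ]]
eye [ 455.8 -161.1  109.5] [2.1 2.1]
tip [633.1  38.2 164.2] [4.2 4.2]
handletop [566.   43.9 290. ] [2.3 2.3]
r 207.23217864262253 angle -0.41783216436018455
post [642.  232.7 259.4] [0.3 0.3]
tagtop [ 431.4 -163.4  146.6] [1.1 1.1]
```

```bash
python3 -m handwheel '[[[32.5,45.2,8],[0,0,0.055]],[[32.5,45.2,8],[0,0,0.055]],[[32.5,45.2,8],[0,0,0.055]],[[32.5,45.2,8],[0,0,0.055]],[[32.5,45.2,8],[0,0,0.055]],[[32.5,45.2,8],[0,0,0.055]],[[32.5,45.2,8],[0,0,0.055]],[[32.5,45.2,8],[0,0,0.055]],[[32.5,45.2,8],[0,0,0.055]],[[32.5,45.2,8],[0,0,0.055]],[[32.5,45.2,8],[0,0,0.055]],[[32.5,45.2,8],[0,0,0.055]]]' 0
```

```text
time: 2.9
tool_pos: [568.3, 50.0, 345.1]
tcp_rot: [3.141, -0.0, 1.007]
contact_force: [1.1, -0.0, -1.0]
grip_width: 92.1
```

```bash
python3 -m handwheel '[[[0,-1,-22],[0,0,0]],[[0,-1,-22],[0,0,0]],[[0,0,-20],[0,0,0]],[[0,0,0],[0,0,0]]]' && python3 -m handwheel '[[[0,0,0],[0,0,0]],[[0,0,0],[0,0,0]],[[0,0,0],[0,0,0]],[[0,0,0],[0,0,0]]]' 1; python3 - <<'E'
import numpy as np
# arc waypoints for handle
H=np.array([643.9,235.9]);y=.0322
def p(q):return H+200*np.array([-np.sin(q-0)*np.cos(y)+np.cos(q)*np.sin(y),-np.sin(q)*np.sin(y)-np.cos(q)*np.cos(y)])
Q=np.linspace(.41,1.42,13);P=np.array([p(q) for q in Q]);print(P.round(1).tolist());print(np.diff(P,axis=0).round(1).tolist())
E
```

```text
time: 3.4
tool_pos: [566.7, 46.4, 279.3]
tcp_rot: [-3.139, 0.002, 1.005]
contact_force: [-0.3, -0.1, 1.1]
grip_width: 91.5
time: 3.9
tool_pos: [567.5, 46.3, 281.0]
tcp_rot: [3.141, -0.0, 1.005]
contact_force: [-0.3, -0.5, -0.2]
grip_width: 56.7
[[570.1, 50.0], [554.8, 56.9], [540.0, 65.0], [526.0, 74.3], [512.9, 84.8], [500.6, 96.4], [489.4, 108.9], [479.3, 122.3], [470.3, 136.6], [462.6, 151.5], [456.1, 167.1], [451.0, 183.1], [447.2, 199.5]]
[[-15.4, 6.9], [-14.7, 8.1], [-14.0, 9.3], [-13.2, 10.5], [-12.2, 11.6], [-11.2, 12.5], [-10.1, 13.4], [-9.0, 14.2], [-7.7, 14.9], [-6.5, 15.5], [-5.1, 16.0], [-3.8, 16.4]]
```

```bash
python3 -m handwheel '[[[0,0,0],[0,0,0]],[[0,0,0],[0,0,0]],[[0,0,0],[0,0,0]],[[0,0,0],[0,0,0]],[[0,0,0],[0,0,0]]]'
```

```text
time: 4.53
tool_pos: [567.6, 45.9, 280.8]
tcp_rot: [3.141, 0.0, 1.004]
contact_force: [1.4, -3.2, -0.3]
grip_width: 21.2
```

```bash
python3 -m handwheel '[[[-15,7,0],[0,0,-0.04]],[[-15,8,0],[0,0,-0.04]],[[-14,9,0],[0,0,-0.04]],[[-13,11,0],[0,0,-0.04]],[[-12,12,0],[0,0,-0.04]],[[-11,13,0],[0,0,-0.04]]]'
```

```text
time: 5.28
tool_pos: [486.1, 105.1, 280.6]
tcp_rot: [3.141, 0.004, 0.762]
contact_force: [-1.9, -5.9, 1.0]
grip_width: 21.5
```

Gripped and swinging smoothly; finish the arc.

```bash
python3 -m handwheel '[[[-9,14,0],[0,0,0]],[[-9,14,0],[0,0,0]],[[-8,15,0],[0,0,0]],[[-6,16,0],[0,0,0]],[[-5,16,0],[0,0,0]],[[-3,16,0],[0,0,0]],[[-1,4,0],[0,0,0]],[[0,0,0],[0,0,0]]]'
```

```text
time: 6.28
tool_pos: [446.4, 202.0, 280.6]
tcp_rot: [-3.141, -0.0, 0.766]
contact_force: [0.5, -0.7, -2.0]
grip_width: 21.3
```

```bash
python3 -m handwheel '[[[0,0,0],[0,0,0]],[[0,0,0],[0,0,0]],[[0,0,0],[0,0,0]],[[0,0,0],[0,0,0]],[[0,0,10],[0,0,0]],[[0,0,30],[0,0,0]],[[0,0,40],[0,0,0]],[[-8,-52,10],[0,0,0.156]],[[-8,-52,0],[0,0,0.156]],[[-8,-53,0],[0,0,0.156]],[[-8,-53,0],[0,0,0.156]],[[-8,-53,0],[0,0,0.156]]]' 0
```

```text
time: 7.78
tool_pos: [407.2, -58.0, 371.7]
tcp_rot: [3.14, 0.0, 1.534]
contact_force: [0.7, 0.1, 0.8]
grip_width: 91.5
```

```bash
python3 -m handwheel '[[[-7,-53,-20],[0,0,0.154]],[[-7,-53,-40],[0.018,-0.139,0]],[[0,0,-32],[0.018,-0.139,0]],[[0,0,-32],[0.018,-0.139,0]],[[0,0,-32],[0.018,-0.138,0]],[[0,0,0],[0,0,0]]]'
cat > peg.py <<'E'
from h import *
import sys
a=capture("scene");b=capture("top")
save(a["img"],sys.argv[1]+"s.png");save(b["img"],sys.argv[1]+"t.png")
r=lambda i,x,y:cv2.resize(i[y:y+75,x:x+100],None,fx=4,fy=4,interpolation=cv2.INTER_CUBIC)
X=[int(v) for v in sys.argv[2:]]
save(np.vstack([np.hstack([r(a["img"],X[0],X[1]),r(b["img"],X[2],X[3])]),np.hstack([r(a["img"],X[4],X[5]),r(b["img"],X[6],X[7])])]),sys.argv[1]+"c.png")
E
python3 peg.py p1 185 240 210 120 185 140 285 190
```

```text
time: 8.52
tool_pos: [393.8, -155.8, 222.7]
tcp_rot: [2.61, -0.02, 1.686]
contact_force: [-0.9, -0.4, 0.2]
grip_width: 91.9
```

View pics/p1c.png

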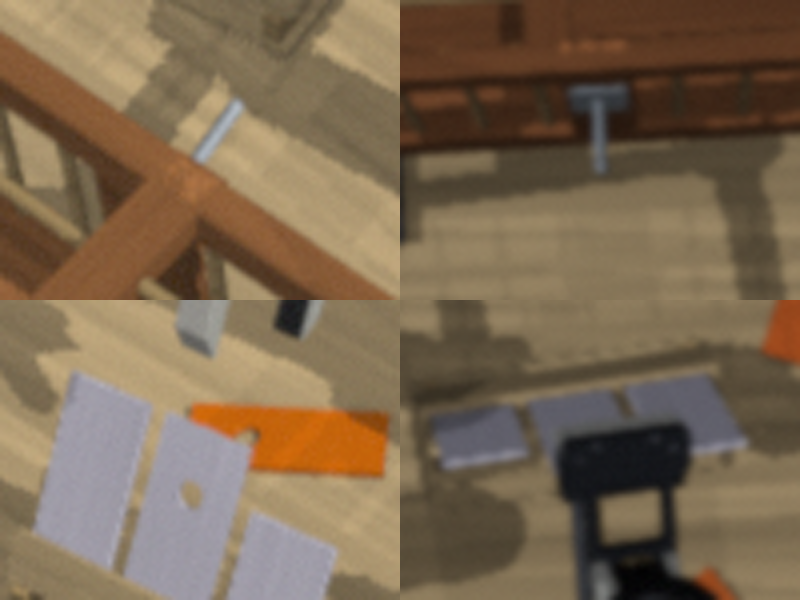

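```bash
cat > f2.py <<'E'
exec(open("fit.py").read().split("tip=")[0])
tip=(-59.5,0,156)
o=.4
sh=lambda L:[(k,(u-o,v-o)) for k,(u,v) in L]
C,rc=fit(sh([((0,280,200),(351.2,360)),((0,-400,200),(88,181.7))]+[(tip,(244.5,265.2))]*2),
 sh([((0,280,200),(153,143.5)),((0,-400,200),(409,129)),((0,280,0),(173,160)),((0,-400,0),(391.2,148))]+[(tip,(260.2,163))]*2),[700,0,0])
print("crate",C,rc)
x,e=tri([ray(a,244.1,264.8),ray(b,259.8,162.6)]);print("tip tri",x.round(1),np.round(e,1),"tip model",T(C,[tip]),"root",T(C,[(0,0,135)]))
from scipy.spatial.transform import Rotation as Ro
ob=get_obs();y=.129
rx=np.array([np.cos(y),np.sin(y),0]);ry=np.array([-np.sin(y),np.cos(y),0]);z=np.array([0,0,1.])
S,c=np.sin(.56),np.cos(.56)
zt=S*rx-c*z; yt=-(c*rx+S*z); 
for sgn in(1,-1):
    M=np.c_[np.cross(sgn*yt,zt),sgn*yt,zt]
    print("rotvec needed",(Ro.from_matrix(M)*Ro.from_euler("xyz",ob["tcp_rot"]).inv()).as_rotvec().round(3))
print(ob["tool_pos"])
E
python3 f2.py
```

```text
crate [6.85266885e+02 3.67936258e+01 3.23227090e-02] [[-1.3, -1.2], [-0.2, -0.3], [0.2, 0.3], [0.2, 0.3], [0.5, -0.7], [-0.8, -0.4], [-1.1, 1.0], [-1.1, 0.9], [-0.1, -0.3], [-0.1, -0.3]]
tip tri [625.2  34.3 155.7] [0.4 0.4] tip model [[625.79796348  34.87075949 156.        ]] root [[685.26688465  36.79362581 135.        ]]
rotvec needed [ 1.613  0.218 -2.669]
rotvec needed [-0.01  -0.027  0.01 ]
[ 396.67360948 -157.19783102  225.83471502]
```

```bash
python3 -m handwheel '[[[-4.7,-10,-12],[-0.01,-0.027,0.01]],[[0,0,0],[0,0,0]],[[10.5,1.4,-17],[0,0,0]],[[10.5,1.4,-17],[0,0,0]],[[10.5,1.4,-17],[0,0,0]],[[10.5,1.4,-17],[0,0,0]],[[0,0,0],[0,0,0]],[[0,0,0],[0,0,0]]]'
```

```text
time: 9.72
tool_pos: [433.3, -160.6, 144.9]
tcp_rot: [2.581, -0.002, 1.7]
contact_force: [0.3, 0.7, -0.1]
grip_width: 91.7
```

```bash
python3 -m handwheel '[[[0.5,-1,0.5],[0,0,0]],[[0,0,0],[0,0,0]],[[0,0,0],[0,0,0]],[[0,0,0],[0,0,0]],[[0,0,0],[0,0,0]],[[0,0,0],[0,0,0]],[[0,0,0],[0,0,0]],[[0,0,0],[0,0,0]],[[0,0,0],[0,0,0]],[[0,0,0],[0,0,0]],[[0,0,0],[0,0,0]]]' 1
```

```text
time: 11.1
tool_pos: [434.0, -161.7, 145.0]
tcp_rot: [2.58, -0.002, 1.699]
contact_force: [5.3, 1.4, -0.6]
grip_width: 4.7
```

```bash
python3 -m handwheel '[[[-5.3,-0.7,8.5],[0,0,0]],[[-7.9,-1,12.7],[0,0,0]],[[-7.9,-1,12.7],[0,0,0]],[[-7.9,-1,12.7],[0,0,0]],[[-10.5,-1.4,17],[0,0,0]],[[0,0,27],[0,0,0]],[[0,0,27],[0,0,0]],[[0,0,27],[0,0,0]],[[0,0,0],[0,0,0]]]'; python3 - <<'E'
from h import *
from scipy.spatial.transform import Rotation as Ro
ob=get_obs();y=.0323
rx=np.array([np.cos(y),np.sin(y),0]);z=np.array([0,0,-1.])
M=np.c_[np.cross(rx,z),rx,z]
print((Ro.from_matrix(M)*Ro.from_euler("xyz",ob["tcp_rot"]).inv()).as_rotvec().round(3),ob["tool_pos"])
E
```

```text
time: 12.22
tool_pos: [394.1, -167.3, 290.5]
tcp_rot: [2.58, 0.001, 1.699]
contact_force: [1.1, -0.2, -1.0]
grip_width: 4.8
[-0.044  0.56  -0.094] [ 394.08010543 -167.32954424  290.47894612]
```

```bash
python3 -m handwheel '[[[20,20,0],[-0.011,0.14,-0.0235]],[[30,34,0],[-0.011,0.14,-0.0235]],[[33,37,0],[-0.011,0.14,-0.0235]],[[33,37,0],[-0.011,0.14,-0.0235]],[[33,37,-15],[0,0,0]],[[32,35.5,-20],[0,0,0]],[[0,0,-25],[0,0,0]],[[0,0,-15],[0,0,0]],[[0,0,0],[0,0,0]],[[0,0,0],[0,0,0]]]'; python3 peg.py p2 190 205 210 120 240 205 210 160
```

```text
time: 13.48
tool_pos: [564.4, 22.8, 213.9]
tcp_rot: [3.092, -0.018, 1.611]
contact_force: [0.2, 0.8, -0.9]
grip_width: 4.7
```

View pics/p2c.png

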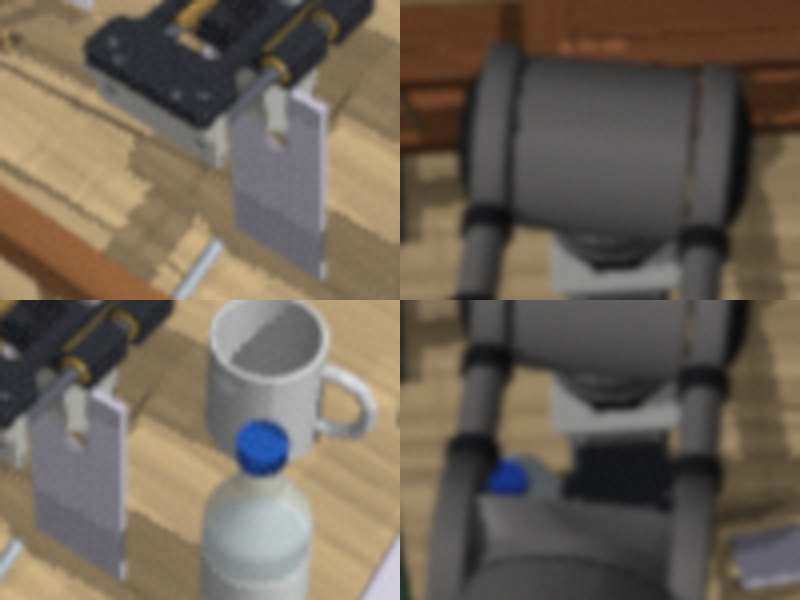

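```bash
cat > tagfit.py <<'E'
from h import *
from scipy.optimize import least_squares
from scipy.spatial.transform import Rotation as Ro
a=capture("scene")
C=np.array([685.27,36.79,135]);yw=.0323;Rc=Ro.from_euler("z",yw).as_matrix()
def run(obs_px):
    ob=get_obs();M=Ro.from_euler("xyz",ob["tcp_rot"]).as_matrix();t=np.array(ob["tool_pos"])
    sg=np.sign(M[0,1]); n=M[:,1]*sg; up=-M[:,2]; lat=np.cross(up,n) # lat = left
    def P(p,q):
        c,s=np.cos(p[2]),np.sin(p[2]); d=np.array(q[:2])  # tag coords: (y along width, z from lower edge)
        dy=q[0];dz=q[1]-137
        return t+lat*(p[0]+c*dy-s*dz)+up*(p[1]+s*dy+c*dz)+n*q[2]
    f=lambda p:np.r_[*(proj(a,P(p,k))[0]-np.array(v) for k,v in obs_px)]
    r=least_squares(f,[0,0,0]);p=r.x
    e=P(p,(0,98,0));tz=P(p,(0,99,0))-e
    print("lat,along,rot",p.round(3),"res",f(p).round(1),"eye",e.round(1),"eye in peg frame",(Rc.T@(e-C)).round(1),"tagz",tz.round(3))
    rx=Rc[:,0];z=np.array([0,0,-1.]);D=np.c_[np.cross(rx,z),rx,z]
    print("rotvec to upright",(Ro.from_matrix(D)*Ro.from_matrix(M).inv()).as_rotvec().round(3),"tcp",t.round(1))
E
python3 - <<'E'
from tagfit import *
run([((-30,0,2.4),(248.35,260.4)),((30,0,2.4),(269.35,273.35)),((30,140,2.4),(269.6,230.9))])
E
```

```text
lat,along,rot [-6.400e-01  3.575e+00  1.000e-03] res [-0.2 -0.2  0.3  0.2 -0.1  0. ] eye [566.3  23.1 178.8] eye in peg frame [-119.4   -9.8   43.8] tagz [-0.049 -0.021  0.999]
rotvec to upright [-0.019  0.05  -0.008] tcp [564.5  23.  214.2]
```

```bash
python3 -m handwheel '[[[10,6,-8],[-0.019,0.05,-0.008]],[[15,5.8,-7.2],[0,0,0]],[[11,0,0],[0,0,0]],[[0,0,0],[0,0,0]],[[0,0,0],[0,0,0]]]'; python3 - <<'E'
from h import *
from scipy.spatial.transform import Rotation as Ro
a=capture("scene");i=cv2.resize(a["img"][215:305,190:310],None,fx=6,fy=6,interpolation=cv2.INTER_CUBIC);save(i,"p3.png");print(get_obs()["tool_pos"],get_obs()["tcp_rot"])
E
```

```text
time: 14.25
tool_pos: [600.0, 35.0, 198.1]
tcp_rot: [-3.139, -0.001, 1.603]
contact_force: [0.0, -0.0, -0.8]
grip_width: 5.0
[599.87601569  35.03178094 198.15887709] [-3.13934040e+00 -7.67977369e-04  1.60320480e+00]
```

View pics/p3.png

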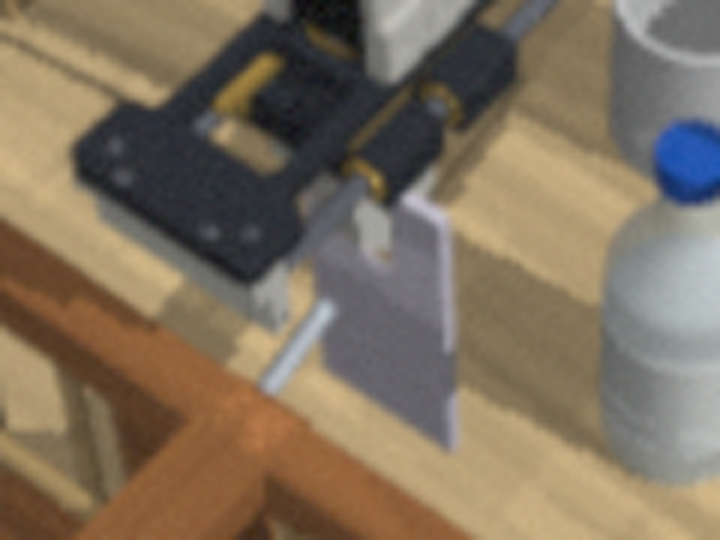

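```bash
python3 - <<'E'
from tagfit import *
k=lambda x,y:(190+x/6-.42,215+y/6-.42)
run([((-30,0,2.4),k(325,367)),((30,0,2.4),k(447,447)),((30,140,2.4),k(443,210))])
print("hole bottom pred",[(proj(a,[601.3-1,34.4,z])[0]-[190,215])*6 for z in(153.6,)])
E
```

```text
lat,along,rot [-0.456  4.249  0.008] res [-0.1 -0.9  0.9 -0.1 -0.7  0.8] eye [599.8  34.9 163.5] eye in peg frame [-85.5   0.9  28.5] tagz [ 0.002 -0.009  1.   ]
rotvec to upright [-0.001 -0.002 -0.   ] tcp [599.9  35.  198.2]
hole bottom pred [array([374.84068238, 255.50617766])]
```

```bash
python3 -m handwheel '[[[0,-0.6,2],[0,0,0]],[[6,0.2,-2.1],[0,0,0]],[[6,0.2,-2.1],[0,0,0]],[[6,0.2,-2.1],[0,0,0]],[[6,0.2,-2.1],[0,0,0]],[[6,0.2,-2.1],[0,0,0]],[[0,0,0],[0,0,0]],[[0,0,0],[0,0,0]]]'; python3 - <<'E'
from h import *
a=capture("scene");i=cv2.resize(a["img"][215:305,190:310],None,fx=6,fy=6,interpolation=cv2.INTER_CUBIC);save(i,"p4.png");print(get_obs()["contact_force"])
E
```

```text
time: 15.35
tool_pos: [630.1, 35.6, 189.4]
tcp_rot: [-3.139, -0.001, 1.603]
contact_force: [0.1, -0.1, -0.7]
grip_width: 4.4
[-0.2159166  -0.25124714 -1.08790954]
```

View pics/p4.png

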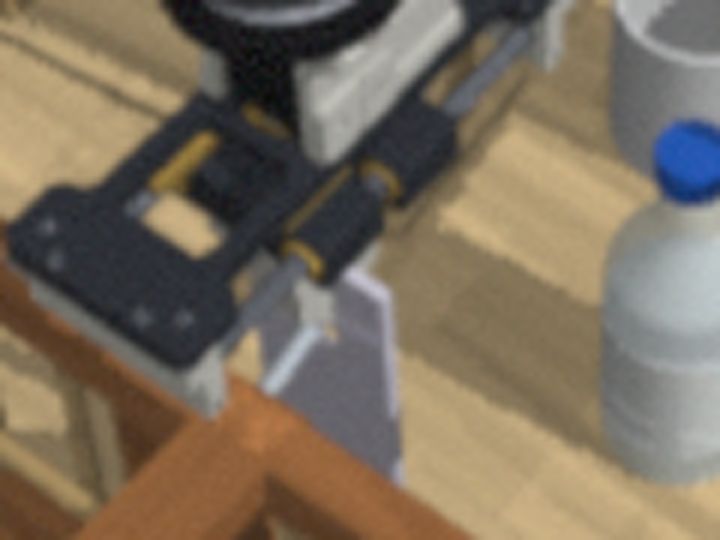

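```bash
python3 -m handwheel '[[[5,0.2,-1.8],[0,0,0]],[[5,0.2,-1.8],[0,0,0]],[[5,0.2,-1.8],[0,0,0]],[[2,0,-0.7],[0,0,0]],[[0,0,0],[0,0,0]],[[0,0,0],[0,0,0]]]'
```

```text
time: 16.15
tool_pos: [647.1, 36.2, 183.3]
tcp_rot: [-3.139, -0.001, 1.603]
contact_force: [0.3, 0.3, -0.4]
grip_width: 4.7
```

```bash
python3 -m handwheel '[[[0,0,-1.5],[0,0,0]],[[0,0,-1.5],[0,0,0]],[[0,0,0],[0,0,0]],[[0,0,0],[0,0,0]]]'; python3 -m handwheel '[[[0,0,-1],[0,0,0]],[[0,0,0],[0,0,0]],[[0,0,0],[0,0,0]]]'
```

```text
time: 16.65
tool_pos: [647.4, 36.2, 182.1]
tcp_rot: [-3.141, -0.0, 1.603]
contact_force: [-2.1, -0.1, 8.5]
grip_width: 4.7
time: 17.02
tool_pos: [647.5, 36.2, 181.9]
tcp_rot: [3.141, -0.0, 1.603]
contact_force: [-3.9, -0.0, 11.1]
grip_width: 4.9
```

```bash
python3 -m handwheel '[[[0,0,1.8],[0,0,0]],[[0,0,0],[0,0,0]],[[0,0,0],[0,0,0]],[[0,0,0],[0,0,0]],[[0,0,0],[0,0,0]]]' 0.76;  python3 - <<'E'
from h import *
a=capture("scene");i=cv2.resize(a["img"][215:305,190:310],None,fx=6,fy=6,interpolation=cv2.INTER_CUBIC);save(i,"p5.png");print(get_obs()["contact_force"])
E
```

```text
time: 17.65
tool_pos: [647.1, 36.2, 180.9]
tcp_rot: [-3.139, -0.001, 1.603]
contact_force: [-0.2, 0.4, -0.1]
grip_width: 21.9
[ 0.19741006 -0.61188726  0.34852613]
```

View pics/p5.png

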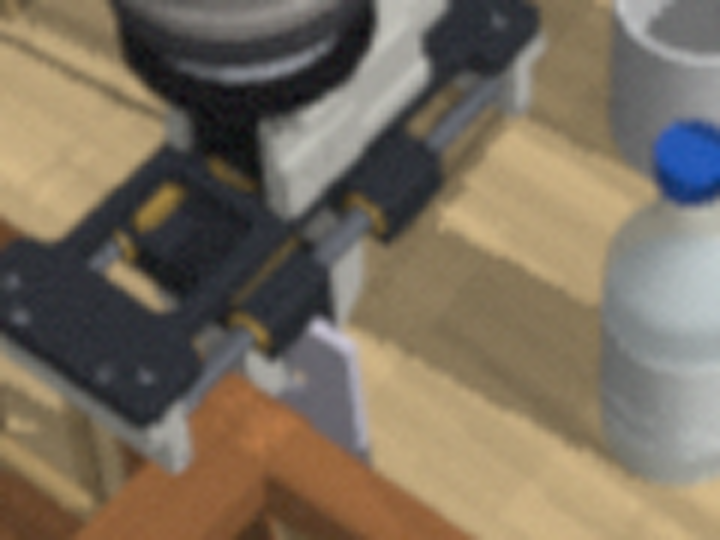

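```bash
python3 -m handwheel '[[[0,0,8],[0,0,0]],[[0,0,15],[0,0,0]],[[0,0,20],[0,0,0]],[[-5,0,40],[0,0,0]],[[-15,10,50],[0,0,0]],[[-20,20,40],[0,0,0]],[[0,0,0],[0,0,0]]]'; python3 peg.py p6 185 235 210 120 270 230 170 150
```

```text
time: 18.58
tool_pos: [607.2, 67.5, 360.1]
tcp_rot: [3.134, -0.001, 1.605]
contact_force: [-0.1, 0.3, -0.7]
grip_width: 21.7
```

View pics/p6c.png

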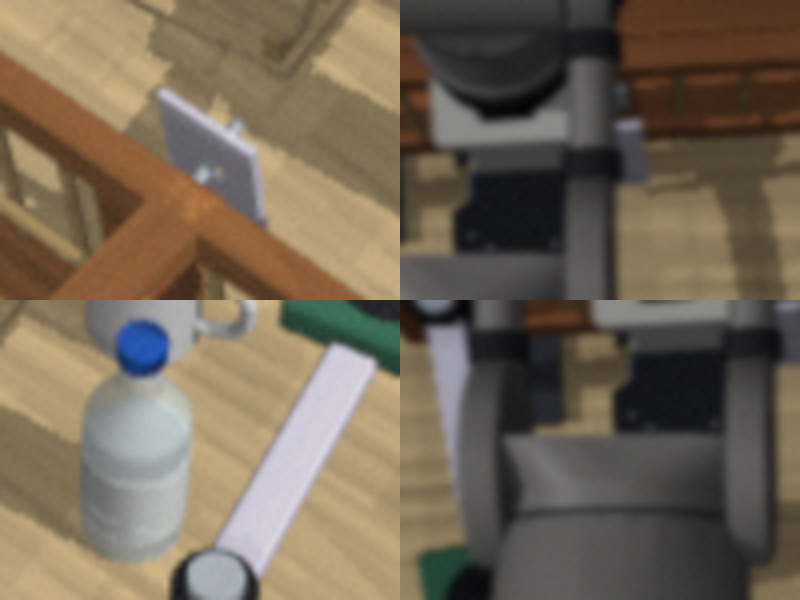

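```bash
python3 - <<'E'
from h import *
a=capture("scene");b=capture("top")
C=np.array([685.27,36.79,135]);y=.0323;R=np.array([[np.cos(y),-np.sin(y),0],[np.sin(y),np.cos(y),0],[0,0,1]])
for ex,ez in((-38,9),(-30,6),(-45,11)):
  for th in(0,.2):  # + = top to crate
    zt=np.array([np.sin(th),0,np.cos(th)]);n=np.array([np.cos(th),0,-np.sin(th)])
    P=[C+R@(np.array([ex,0,ez])+zt*(l-98)+np.array([0,w_,0])+n*2.5*s) for w_,l,s in((-30,140,1),(30,140,1),(0,98,1),(-30,140,-1),(-30,0,-1))]
    print(ex,th,"scene UL,UR,eye",((proj(a,P[:3])-[185,235])*4+1.6).round().tolist(),"top UR,LR",((proj(b,P[3:])-[210,120])*4+[401.6,1.6]).round().tolist())
E
```

```text
-38 0 scene UL,UR,eye [[157.0, 89.0], [251.0, 151.0], [210.0, 167.0]] top UR,LR [[642.0, 130.0], [646.0, 179.0]]
-38 0.2 scene UL,UR,eye [[147.0, 102.0], [240.0, 164.0], [210.0, 167.0]] top UR,LR [[641.0, 118.0], [648.0, 203.0]]
-30 0 scene UL,UR,eye [[147.0, 103.0], [241.0, 165.0], [200.0, 181.0]] top UR,LR [[641.0, 120.0], [646.0, 169.0]]
-30 0.2 scene UL,UR,eye [[136.0, 116.0], [230.0, 179.0], [200.0, 181.0]] top UR,LR [[640.0, 108.0], [647.0, 194.0]]
-45 0 scene UL,UR,eye [[166.0, 77.0], [260.0, 139.0], [218.0, 155.0]] top UR,LR [[642.0, 139.0], [647.0, 187.0]]
-45 0.2 scene UL,UR,eye [[156.0, 90.0], [249.0, 152.0], [218.0, 156.0]] top UR,LR [[641.0, 127.0], [648.0, 212.0]]
```

```bash
python3 -m handwheel '[[[-30,25,0],[0,0,-0.14]],[[-33,27,0],[0,0,-0.14]],[[-33,28,-4],[0,0,-0.14]],[[-33,28,-4],[0,0,-0.14]],[[-31.6,26.5,-7],[0,0,-0.14]],[[0,0,0],[0,0,-0.14]],[[0,0,0],[0,0,0]],[[0,0,0],[0,0,0]]]' 0;  python3 - <<'E'
from h import *
a=capture("scene");print([(round(r["score"],2),np.round(w(a,r["xyz"])).tolist()) for r in spot_in("reader_grip","scene")],get_obs()["tool_pos"])
E
```

```text
time: 19.77
tool_pos: [447.0, 200.3, 338.5]
tcp_rot: [-3.139, 0.0, 0.765]
contact_force: [-0.1, -1.1, -0.3]
grip_width: 91.0
[(0.63, [483.0, 214.0, 253.0])] [446.95418003 200.26468825 338.66177052]
```

```bash
python3 -m handwheel '[[[0,1,-20],[0,0,0]],[[0,0.7,-20],[0,0,0]],[[0,0,-17.5],[0,0,0]],[[0,0,0],[0,0,0]]]' && python3 -m handwheel '[[[0,0,0],[0,0,0]],[[0,0,0],[0,0,0]],[[0,0,0],[0,0,0]],[[0,0,0],[0,0,0]],[[0,0,0],[0,0,0]],[[0,0,0],[0,0,0]],[[0,0,0],[0,0,0]],[[0,0,0],[0,0,0]],[[0,0,0],[0,0,0]]]' 1;python3 - <<'E'
import numpy as np
H=np.array([643.9,235.9]);y=.0323
p=lambda q:H+200*np.array([-np.sin(q)*np.cos(y)+np.cos(q)*np.sin(y),-np.sin(q)*np.sin(y)-np.cos(q)*np.cos(y)])
Q=np.r_[1.43,1.37,np.linspace(1.27,.12,12),.04,.0];P=np.array([p(q) for q in Q]);print(P[0],P[-1]);print(np.diff(P,axis=0).round(1).tolist())
E
```

```text
time: 20.38
tool_pos: [446.2, 201.9, 280.4]
tcp_rot: [-3.138, 0.002, 0.764]
contact_force: [0.1, -0.4, 0.5]
grip_width: 91.8
time: 21.5
tool_pos: [446.7, 202.4, 281.6]
tcp_rot: [-3.139, -0.001, 0.763]
contact_force: [-0.6, 0.5, -1.5]
grip_width: 21.2
[446.88876012 201.45335486] [650.35887678  36.00431993]
[[2.4, -11.8], [5.6, -19.2], [7.9, -19.4], [9.8, -18.4], [11.7, -17.3], [13.4, -16.0], [15.0, -14.5], [16.5, -12.9], [17.7, -11.1], [18.8, -9.2], [19.6, -7.1], [20.3, -5.1], [20.7, -2.9], [16.0, -0.8], [8.0, 0.1]]
```

```bash
python3 -m handwheel '[[[2.4,-12,0],[0,0,0]],[[5.6,-19,0],[0,0,0.06]],[[8,-19.5,0],[0,0,0.06]],[[10,-18.5,0],[0,0,0.06]],[[11.7,-17.3,0],[0,0,0.06]],[[13.4,-16,0],[0,0,0.06]],[[15,-14.5,0],[0,0,0.06]],[[16.5,-13,0],[0,0,0.06]],[[17.7,-11,0],[0,0,0.06]],[[0,0,0],[0,0,0]]]'
```

```text
time: 22.75
tool_pos: [546.5, 57.5, 281.5]
tcp_rot: [-3.138, 0.005, 1.242]
contact_force: [-6.2, -9.9, 4.3]
grip_width: 21.5
```

```bash
python3 -m handwheel '[[[18.8,-9.2,0],[0,0,0.06]],[[19.6,-7.1,0],[0,0,0.06]],[[20.3,-5.1,0],[0,0,0.06]],[[18,-2.5,0],[0,0,0.06]],[[10,-0.7,0],[0,0,0.04]],[[8,-0.2,0],[0,0,0]],[[0,0,0],[0,0,0]],[[0,0,0],[0,0,0]]]'
```

```text
time: 23.75
tool_pos: [641.7, 33.5, 281.7]
tcp_rot: [-3.139, 0.003, 1.522]
contact_force: [1.0, -7.3, 1.1]
grip_width: 21.5
```

```bash
python3 -m handwheel '[[[4,1,0],[0,0,0]],[[4,1,0],[0,0,0]],[[2,0,0],[0,0,0]],[[0,0,0],[0,0,0]],[[0,0,0],[0,0,0]]]'
```

```text
time: 24.38
tool_pos: [649.3, 34.0, 281.7]
tcp_rot: [-3.133, 0.006, 1.521]
contact_force: [-11.8, -13.2, 4.2]
grip_width: 21.3
```

```bash
python3 -m handwheel '[[[0,1.5,0],[0,0,0]],[[0,0,0],[0,0,0]],[[0,0,0],[0,0,0]],[[0,0,0],[0,0,0]],[[0,0,0],[0,0,0]],[[0,0,0],[0,0,0]],[[0,0,0],[0,0,0]],[[0,0,10],[0,0,0]],[[0,0,30],[0,0,0]],[[0,0,40],[0,0,0]],[[-20,-20,20],[0,0,0]]]' 0 && python3 -m handwheel '[[[-40,-45,0],[0,0,0]],[[-40,-45,0],[0,0,0]],[[-40,-45,0],[0,0,0]],[[-40,-45,0],[0,0,0]],[[-30,-45,0],[0,0,0]],[[0,0,0],[0,0,0]],[[0,0,0],[0,0,0]]]'; python3 - <<'E'
from h import *
a=capture("scene");b=capture("top")
r=lambda i,x,y:cv2.resize(i[y:y+75,x:x+100],None,fx=4,fy=4,interpolation=cv2.INTER_CUBIC)
save(np.vstack([np.hstack([r(a["img"],185,210),r(b["img"],200,110)]),np.hstack([r(a["img"],270,230),cv2.resize(b["img"],(400,300))])]),"p7.png")
C=np.array([685.27,36.79,135]);y=.0323;R=np.array([[np.cos(y),-np.sin(y),0],[np.sin(y),np.cos(y),0],[0,0,1]])
for q in(0,.05,.1):
    P=C+R@np.array([-35-200*np.sin(q),200-200*np.cos(q),299-135]);print(q,"stub top scene",((proj(a,P)[0]-[185,210])*4+1.6).round(),"top",((proj(b,P)[0]-[200,110])*4+[401.6,1.6]).round())
E
```

```text
time: 25.75
tool_pos: [632.3, 21.0, 384.2]
tcp_rot: [3.14, -0.001, 1.525]
contact_force: [-0.0, -0.5, -0.3]
grip_width: 91.6
time: 26.62
tool_pos: [441.8, -204.6, 382.3]
tcp_rot: [-3.14, -0.001, 1.523]
contact_force: [0.2, 0.2, 0.4]
grip_width: 92.1
0 stub top scene [185.  75.] top [627. 115.]
0.05 stub top scene [200.  62.] top [627. 131.]
0.1 stub top scene [216.  49.] top [627. 147.]
```

View pics/p7.png

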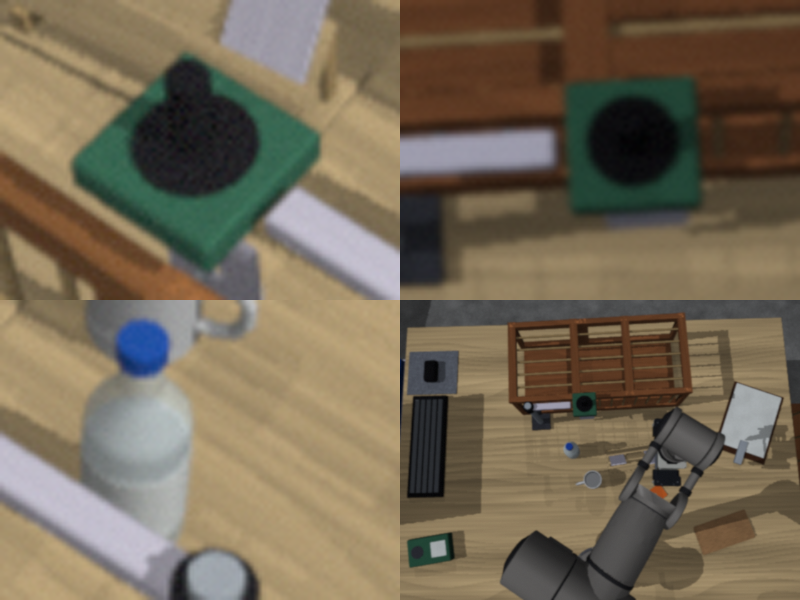

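```bash
python3 -c "
from h import *
print(bot.close_job(), get_obs()['time'])"
```

```text
the job is handed in; nothing more can be done
the job is handed in; nothing more can be done
```

The crate is checked in and handed in at about 26.7 s of the 61 s allowed; `close_job` gives no verdict, so success is judged only from my own checks.

**What I did:**
- I gripped the reader handle and swung the arm out to about 1.43 rad.
- I took the eyed tag from the middle bay by its top edge, set it upright and slid its eye over the peg. It went on with no measurable side force.
- I let go, lifted clear and swung the arm back until it pressed against the inner stop. The gripper then opened and withdrew.

**Last checks:**
- **Tag:** After release it hung with its eye about 37 mm out from the crate face and nearly upright. In the final picture it is still there, under the reader head.
- **Reader arm:** In the scene view the handle stands within 3 px (of the enlarged crop) of where joint 0 puts it. The arm looks parallel to the crate front.
- **Robot:** It stood clear of everything, with no contact force.
- **Bystanders:** The bottle and mug look unmoved. The blanks were unmoved just before I took the tag. In the last picture the robot arm hides part of the rack, so I did not measure them again.

**Disagreements:**
- The network's position for the reader grip was about 40 to 50 mm off, so I used triangulation and the crate fit instead.
- My first look at the peg tip in the top view was hidden by the reader head. I measured it again once the arm was out, and the two views then agreed to within 1 mm.
- When I lowered the tag onto the peg, I measured 11 N upward. By my geometry a fingertip may have touched the peg before the tag settled, so I backed off before letting go.

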